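# Lay the tall parcel down and push it home against the cart's back rail

### The arm

A 6-joint arm with a two-finger parallel gripper is mounted at the origin on the work surface. World frame = base frame: x ahead of the robot, y to its left, z up, the work surface at z = 0. Lengths are in m, angles in rad, forces in N, time in s.
With the tool pointing down it reaches from about 0.275 to 0.725 m from the base axis. Payload 5.6 kg.
Tool frame: the origin (TCP) lies between the finger pads; the fingertips stand 22 mm ahead of it and the grasp point (between the pads) lies 3 mm ahead of it; z points along the fingers, y is the line along which they close (so a half turn about z gives the same grasp; the last joint's range is limited). The gripper opens to 85 mm and grips with 20 to 120 N. Pads are 22 mm wide; open, the fingers measure 114 mm over their backs; the gripper's body (76 mm by 85 mm) begins 54 mm behind the grasp point. The pads swing forward as they close: fully open they stand 13 mm farther back than shut.
Start: joints at [-0.849, 0.255, 0.108, 0, -1.424, -0.285], TCP at [0.233, -0.498, 0.228] pointing down, gripper open.
Joint ranges: [-2.95, 2.95], [-1.21, 1.97], [-1.09, 1.5], [-2.87, 1.71], [-2.94, -0.07], [-3.05, 3.05]. Speed limits (rad/s): [2.57, 2.57, 3.14, 3.14, 3.14, 3.14].

### API

Orientations are given as a unit quaternion [w, x, y, z].
In Python, from rig import * gives the robot as it stands. Calls block until the motion is done:
- reach(position, orientation): joint-space move of the TCP to a pose.
- move_l(position, ori=None, v=0.15, until_force=None): straight line of the TCP; ori=None keeps the orientation; v is the mean speed in m/s. With until_force (N) it stops when the force on the tool has changed by that much, and returns True; else False.
- set_joints(angles): joint-space move.
- set_gripper(opening, effort=None): finger opening in m; effort is the grip in N (None keeps the last); returns when the fingers have stopped.
- wait(seconds).
- ik(position, orientation): joint angles nearest the present ones, or None.
- state(): the state.
- capture(name): name is "scene" or "side" or "wrist"; returns the picture (480x640x3 uint8, red, green, blue); there is no depth.
- camera_params(name): a dict with "fx", "fy", "cx", "cy" (pixels), "world_to_cam" (4x4, takes a point from world to camera coordinates); the wrist camera has in their place "hand_eye" (4x4, takes a point from camera to tool coordinates, whose origin is the TCP and whose axes are the flange's). Camera axes: x right, y up, looking along -z (the intrinsics and any distortion apply to the point x, -y, -z); pixel columns grow to the right and rows downward; lengths in m; the calibration is good to about 2 mm. A picture is of the moment at which its call begins: read the wrist's pose just before it. camera_params takes no time and is no camera call.
A pose or a line that the arm cannot do raises PlanningError and nothing moves.
- sign_off(): hands the job in; it is judged then, once.
Trained networks look in the newest picture that a camera, given by its name, has taken for a name from the list of things; names that differ only in an ending like _2 or _b are one class to them, and where a whole thing is asked for, a point or a joint stands for the part that bears it (a point fixed in the world has none). Each returns a list of dicts, best first, with "score" (0 to 1); they miss things now and then, are a little off and sometimes report something else, mostly with a low value. They report only what shows in the picture. A call takes as long as a camera call.
- trace(thing, camera): "pixels" (480x640 bool, what is visible of it) and "uv" ([column, row] in pixels, amid what is visible of it).
The state is a dict: "time": time; "joints": joint angles; "qd": joint speeds; "joint_torque": joint torques, N m; "eef_pos": TCP position; "tcp_rot": TCP orientation; "wrist_force": force on the tool from outside, world axes, zero at the start; "moment": the same for the moment, N m; "gripper_width": finger opening in m; "gripper_force": force on a finger pad.
Only numpy, scipy, OpenCV 4.12 (cv2) and the standard library are available. Lean on these libraries where they do the work, as an engineer would, in place of code of your own. Each camera call takes 0.05 s, during which the arm holds its last target. There are 200 camera calls.

### The job

Before the cart rolls, push the tall carton over so that it lies flat on the deck on one of its broad faces, its top end towards the back rail, then push it along the deck until that top end sits snug and square against the rail. Only push it: do not lift or carry it, and leave everything else on the deck where it is.

Things in the scene. Friction and masses are not known exactly. Their poses are not given: they have to be found in the camera images.
- tall_carton: tall cardboard box standing on end, loose, evenly filled: 60 mm deep (its x), 90 mm wide (y), 170 mm tall (z), about 0.25 to 0.5 kg; blank label on the broad face towards the robot (-x side). Origin at the centre of the end it stands on; x points out of the broad far face towards the rail, z to its top. Lying down it is 60 mm high and its z is level. The deck straight along its x is clear for it to fall
- carton_foot (a point): centre of the 60 x 90 mm end on which the tall carton stands at the start (same axes as the carton). The deck grips it well: a push near its top tips it instead of sliding it, and it falls by itself past about 20 degrees
- carton_top (a point): centre of its other 60 x 90 mm end, its top at the start (same axes as the carton). When it has fallen straight along its x this end is still some 40 to 105 mm short of the rail
- rail: fixed dark steel back rail across the far side of the deck: 760 mm long (y), 48 mm high, 45 mm thick. Origin at the foot of the middle of its front face (towards the robot), which is flat and upright in its plane x = 0; x points away from the robot. On its top runs a black magnetic strip with a spanner and two bulldog clips, all part of the rail, up to 20 mm above it
- short_carton: the other cardboard box, low and broad, loose: 100 mm (x) x 120 mm (y), 75 mm high; leave alone. Origin under its centre
- mug: white ceramic mug, 80 mm across, 90 mm high, handle at +y, loose; leave alone. Origin under its centre
- weight: brass parcel weight with a knob, 48 mm across, 57 mm high, 0.5 kg, loose; leave alone. Origin under its centre
- whistle: red plastic whistle lying on the deck, about 43 mm long (x), 20 mm high, loose; leave alone. Origin on the deck under its round chamber
- tape: roll of packing tape lying flat, 100 mm across, 48 mm high, loose; leave alone. Origin under its centre
- stamp: wooden hand stamp, foot 30 x 60 mm, 77 mm high, loose; leave alone. Origin under its centre

How it is judged:
On the way:
1. the tall carton has been tipped over and lies flat on a broad face, its top end towards the rail ((angle between tall_carton's own x axis and vertical above 3 rad or angle between tall_carton's own x axis and vertical below 0.14 rad) and angle between tall_carton's own z axis and vertical between 1.5 and 1.64 rad and x of carton_top in the frame of rail above -0.2 m), for 0.2 s.
At the end, for the whole second after the job is handed in: the tall carton lies flat on the deck on a broad face, at rest, the centre of its top end within 8 mm of the rail's front face and the carton square to the rail within 0.08 rad; every other loose thing is within 15 mm of where it began ((angle between tall_carton's own x axis and vertical above 3 rad or angle between tall_carton's own x axis and vertical below 0.14 rad) and angle between tall_carton's own z axis and vertical between 1.5 and 1.64 rad and x of carton_top in the frame of rail between -0.008 and 0.008 m and y of carton_top in the frame of rail between -0.33 and 0.33 m and angle between the z axis of tall_carton and the x axis of rail, either way round below 0.08 rad and height (world z) of each of carton_foot, carton_top below 0.036 m and linear speed of tall_carton below 0.02 m/s and angular speed of tall_carton below 0.1 rad/s and distance of each of short_carton, mug, weight, whistle, tape, stamp from where it was at the start of the episode below 0.015 m); the robot touches nothing.
It fails at once if the tall carton is lifted or carried (its foot end rises clear of the deck) (height (world z) of carton_foot above 0.045 m).
It fails at once if the tall carton is lifted off the deck while lying or standing (height (world z) of carton_top above 0.195 m or (angle between tall_carton's own z axis and vertical above 1.45 rad and height (world z) of carton_top above 0.07 m)).
It fails at once if another loose thing on the deck is moved by more than 15 mm or knocked over (distance of any of short_carton, mug, weight, whistle, tape, stamp from where it was at the start of the episode above 0.015 m or angle between any of short_carton, mug, weight, whistle, tape, stamp's own z axis and vertical above 0.3 rad).
It also fails if it takes over 45 s, if anything falls off the work surface, if the arm or the gripper's body presses on something with over 40 N, if the wrist force passes 120 N, or if a joint passes its speed limit or range.

## Working session

There is one attempt and no reset: what is moved stays moved. The work goes in short steps, each a Python script; the robot and the scene stay as the last script left them, time stands still between calls to the robot, and variables do not carry over. Pictures are saved under pics/ and viewed, at most 10 in all, crops included, and the job is handed in when it is done.

```bash
mkdir -p pics; ls
python3 - <<'E'
from rig import *
import cv2, numpy as np
for n in ("scene","side"):
    im=capture(n); cv2.imwrite(f"pics/{n}0.png",im[:,:,::-1])
    p=camera_params(n); print(n,{k:(np.round(v,4).tolist() if k=="world_to_cam" else v) for k,v in p.items()})
    for t in ["tall_carton","rail","short_carton","mug","weight","whistle","tape","stamp","carton_top"]:
        try:
            r=trace(t,n)
            for d in r[:2]:
                ys,xs=np.where(d["pixels"]); print(n,t,round(d["score"],2),np.round(d["uv"]),xs.min(),xs.max(),ys.min(),ys.max())
        except Exception as e: print(t,e)
print(state()["time"],state()["tcp_rot"])
E
```

```text
pics
scene {'fx': 467.68873229670663, 'fy': 467.68873229670663, 'cx': 317.71199777771835, 'cy': 229.66348136262442, 'world_to_cam': [[-0.7082, 0.706, 0.004, 0.4324], [-0.6, -0.6048, 0.5237, 0.3088], [0.3721, 0.3685, 0.8519, -1.3347], [0.0, 0.0, 0.0, 1.0]]}
scene tall_carton 0.74 [325. 267.] 318 337 254 277
scene tall_carton 0.66 [449. 274.] 420 489 238 317
scene rail 0.84 [301. 338.] 160 422 201 459
scene short_carton 0.68 [297. 172.] 264 326 141 203
scene mug 0.67 [485. 370.] 459 514 346 399
scene weight 0.69 [325. 264.] 318 338 254 278
scene weight 0.63 [520. 324.] 502 532 309 339
scene tape 0.89 [220. 154.] 201 242 142 182
scene stamp 0.77 [515. 323.] 502 531 310 339
scene carton_top 0.74 [451. 276.] 419 489 240 316
side {'fx': 489.75116289463307, 'fy': 489.75116289463307, 'cx': 318.37375354308995, 'cy': 237.2228377253917, 'world_to_cam': [[-0.9959, -0.0898, -0.0136, 0.6092], [0.0493, -0.66, 0.7496, -0.108], [-0.0763, 0.7458, 0.6617, -1.3164], [0.0, 0.0, 0.0, 1.0]]}
side tall_carton 0.57 [365. 326.] 348 378 288 368
side rail 0.72 [243. 302.] 209 280 181 400
side short_carton 0.73 [360. 216.] 342 382 192 238
side mug 0.62 [318. 401.] 294 352 374 432
side weight 0.66 [314. 273.] 305 322 264 283
side tape 0.64 [330. 186.] 317 346 171 199
side stamp 0.84 [383. 408.] 375 395 394 428
side carton_top 0.76 [368. 326.] 348 378 288 368
1.0 [ 1.05997518e-05 -2.16672802e-01  9.76244281e-01  5.61614782e-06]
```

View pics/scene0.png

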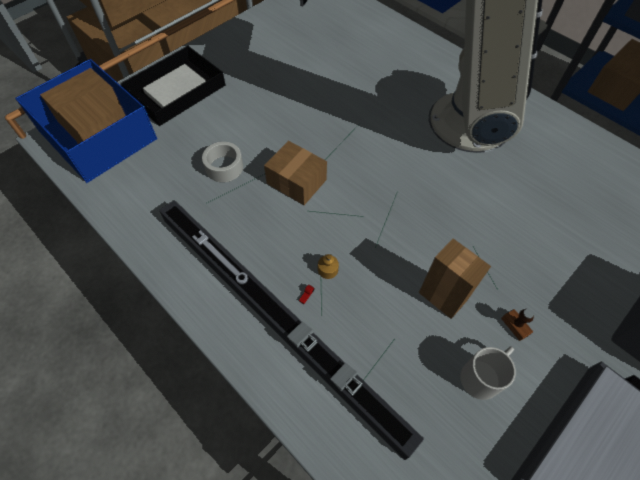

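View pics/side0.png

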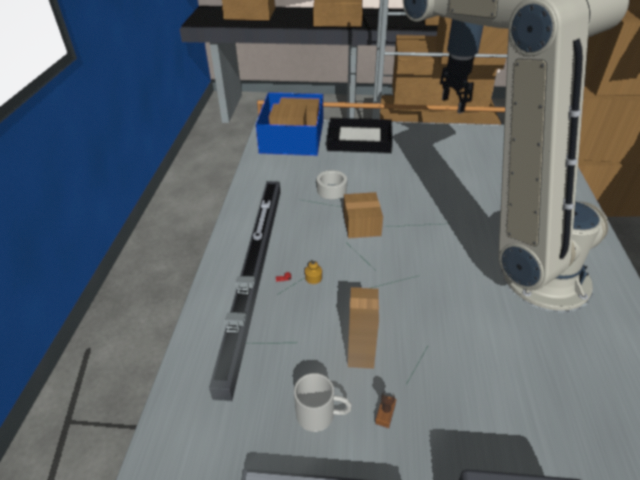

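The scene view shows the tall carton at about (455,278), the rail running from (165,205) to (420,450), the mug at (488,372), the stamp at (518,322), the weight at (329,265) and the whistle at (306,295). In the side view the carton is at (364,327). Next I fit poses to the masks in both views.

```bash
cat > h.py <<'E'
from rig import *
import cv2, numpy as np
from scipy.optimize import minimize
def proj(P,n):
    p=camera_params(n); T=np.array(p["world_to_cam"]); c=np.asarray(P)@T[:3,:3].T+T[:3,3]
    return np.c_[p["cx"]+p["fx"]*c[:,0]/-c[:,2], p["cy"]-p["fy"]*c[:,1]/-c[:,2]]
def back(uv,z,n):
    p=camera_params(n); T=np.array(p["world_to_cam"]); R=T[:3,:3]
    d=R.T@np.array([(uv[0]-p["cx"])/p["fx"],-(uv[1]-p["cy"])/p["fy"],-1]); o=-R.T@T[:3,3]
    return o+d*(z-o[2])/d[2]
def box(x,y,yaw,lx,ly,h,x0=None):
    xs=(-lx/2,lx/2) if x0 is None else (x0,x0+lx)
    P=np.array([[a,b,c] for a in xs for b in(-ly/2,ly/2) for c in(0,h)])
    c,s=np.cos(yaw),np.sin(yaw)
    return np.c_[x+c*P[:,0]-s*P[:,1], y+s*P[:,0]+c*P[:,1], P[:,2]]
def hullmask(P,n,S=4):
    m=np.zeros((480*S//2,640*S//2),np.uint8)
    h=cv2.convexHull(proj(P,n).astype(np.float32))
    cv2.fillConvexPoly(m,np.round((h*S/2+.5)*16).astype(np.int32),1,shift=4); return m>0
def fit(masks,f,x0,steps):
    big={n:cv2.resize(m.astype(np.uint8),(1280,960),interpolation=cv2.INTER_LINEAR)>0 for n,m in masks.items()}
    def cost(v):
        r=0
        for n,m in big.items():
            q=hullmask(f(v),n); r+=1-(q&m).sum()/(q|m).sum()
        return r
    b=None
    sim=np.vstack([x0]+[np.array(x0)+np.eye(len(x0))[i]*steps[i] for i in range(len(x0))])
    o=minimize(cost,x0,method="Nelder-Mead",options=dict(initial_simplex=sim,maxiter=250,xatol=1e-4,fatol=1e-4))
    o=minimize(cost,o.x,method="Nelder-Mead",options=dict(initial_simplex=o.x+(sim-sim[0])*-.4,maxiter=250,xatol=1e-4,fatol=1e-4))
    return o.x,o.fun
E
python3 - <<'E'
from h import *
uv={"scene":dict(weight=(329,272),whistle=(306,296),mug=(483,392),stamp=(517,330)),"side":dict(weight=(314,280),whistle=(284,278),mug=(316,424),stamp=(384,418))}
for n in uv:
    for t in uv[n]: print(n,t,back(uv[n][t],0,n).round(3))
mk={}
for n in("scene","side"):
    capture(n); mk[n]={}
    for t in("tall_carton","rail","mug","stamp","weight","whistle","short_carton"):
        r=trace("carton_top" if t=="tall_carton" else t,n)
        if r: mk[n][t]=r[0]["pixels"]
g=lambda t:{n:mk[n][t] for n in mk if t in mk[n]}
c0=back((447,300),0,"scene")[:2]; print("c0",c0)
for yw in(-.3,0,.3):
    print("carton",fit(g("tall_carton"),lambda v:box(*v,.06,.09,.17),[*c0,yw],[.02,.02,.2]))
r0=(back((165,205),.048,"scene")+back((420,450),.048,"scene"))[:2]/2
print("rail",r0,fit(g("rail"),lambda v:box(*v,.045,.76,.048,0),[*r0,0],[.02,.02,.1]))
for k in((.045,.76,.048,0),):
  for n in("scene","side"): print(n,fit({n:mk[n]["rail"]},lambda v:box(*v,*k),[*r0,0],[.02,.02,.1]))
def cyl(x,y,d,h):
    a=np.linspace(0,2*np.pi,24); return np.vstack([np.c_[x+d/2*np.cos(a),y+d/2*np.sin(a),0*a+z] for z in(0,h)])
print("mug",fit(g("mug"),lambda v:cyl(*v,.08,.09),back((483,392),0,"scene")[:2],[.02,.02]))
print("stamp",g("stamp").keys(),fit(g("stamp"),lambda v:cyl(*v,.045,.06),back((517,330),0,"scene")[:2],[.02,.02]))
E
```

```text
scene weight [0.626 0.052 0.   ]
scene whistle [0.705 0.058 0.   ]
scene mug [ 0.597  0.459 -0.   ]
scene stamp [0.437 0.436 0.   ]
side weight [0.618 0.057 0.   ]
side whistle [0.7   0.056 0.   ]
side mug [0.575 0.465 0.   ]
side stamp [0.435 0.44  0.   ]
c0 [0.48781136 0.28704477]
carton (array([0.48768711, 0.27445023, 0.0113046 ]), np.float64(0.08496896771380558))
carton (array([0.48766212, 0.27449079, 0.01298018]), np.float64(0.08579130036888827))
carton (array([0.48773145, 0.27436503, 0.01073328]), np.float64(0.08542766464781648))
rail [0.78838593 0.04951647] (array([0.76332207, 0.04686815, 0.0108768 ]), np.float64(1.0534973397764436))
scene (array([0.78838593, 0.04951647, 0.        ]), np.float64(1.0))
side (array([0.76332207, 0.04686815, 0.0108768 ]), np.float64(0.05349733977644355))
mug (array([0.58040544, 0.43990666]), np.float64(0.18511606477353637))
stamp dict_keys(['scene', 'side']) (array([0.43824451, 0.43382424]), np.float64(0.7851325350776651))
```

The carton is at (0.488, 0.274) with yaw about 0.01. The rail face is at x≈0.761 there, which leaves a gap of about 73 mm, inside the given 40–105 mm. The mug edge is at y≈0.40, so the path is clear. I go behind the carton and tip it.

```bash
cat > tip.py <<'E'
from h import *
q=np.array([0,0,1,0.]); s=state()
print(ik([.38,.274,.28],[0,0,1,0]),ik([.38,.274,.28],[0,1,0,0]))
q=min(([0,0,1,0],[0,1,0,0]),key=lambda o:abs((ik([.38,.274,.28],o) or [99]*6)[5])) if True else q
print("q",q)
set_gripper(.045)
reach([.38,.274,.28],q); move_l([.385,.274,.167])
print("contact",move_l([.48,.274,.167],v=.05,until_force=1.5),state()["eef_pos"],state()["wrist_force"])
E
python3 tip.py
```

```text
[ 0.96056896  0.08096464  0.02606114  0.         -1.51589283 -2.53136529] [ 0.96056896  0.08096464  0.02606114  0.         -1.51589283  0.61022737]Traceback (most recent call last):
  File "tip.py", line 4, in <module>
    q=min(([0,0,1,0],[0,1,0,0]),key=lambda o:abs((ik([.38,.274,.28],o) or [99]*6)[5])) if True else q
      ~~~^^^^^^^^^^^^^^^^^^^^^^^^^^^^^^^^^^^^^^^^^^^^^^^^^^^^^^^^^^^^^^^^^^^^^^^^^^^^^
  File "tip.py", line 4, in <lambda>
    q=min(([0,0,1,0],[0,1,0,0]),key=lambda o:abs((ik([.38,.274,.28],o) or [99]*6)[5])) if True else q
                                                  ^^^^^^^^^^^^^^^^^^^^^^^^^^^^^^
ValueError: The truth value of an array with more than one element is ambiguous. Use a.any() or a.all()
```

```bash
sed -i '2,5d' tip.py; sed -i '1a q=[0,1,0,0]' tip.py; cat tip.py; python3 tip.py
```

```text
from h import *
q=[0,1,0,0]
set_gripper(.045)
reach([.38,.274,.28],q); move_l([.385,.274,.167])
print("contact",move_l([.48,.274,.167],v=.05,until_force=1.5),state()["eef_pos"],state()["wrist_force"])
contact False [0.47984414 0.27402231 0.16706314] [ 0.14341618  0.56751412 -0.10456329]
```

Run:
```python
from h import *
im=capture("side"); cv2.imwrite("pics/side1.png",cv2.resize(im[230:430,260:460,::-1],None,fx=3,fy=3))
print(state()["time"],state()["wrist_force"])
```

```text
8.05 [ 0.70930979 -0.49799181 -0.41955844]
```

View pics/side1.png

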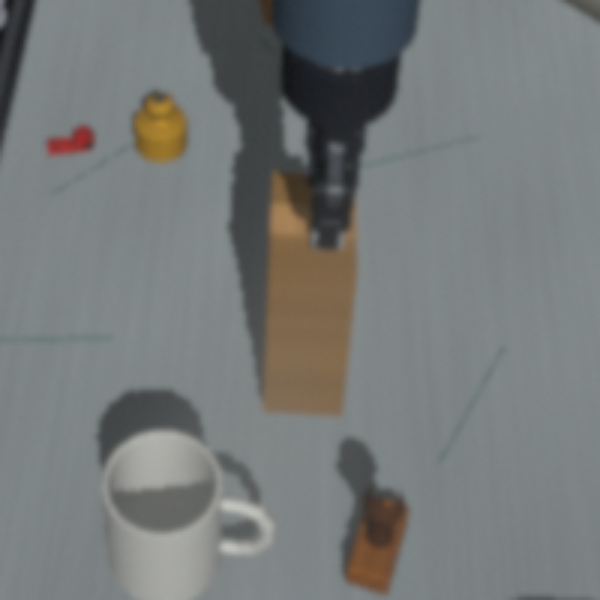

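Run:
```python
from h import *
print("tip proj",proj([[.48,.274,.145],[.48,.3,.145],[.48,.274,.17]],"side").round(1), "obs ~370,311")
print("foot edge",back((348,366),0,"side"),back((374.5,367),0,"side"))
print("topfront",back((351,308),.17,"side"),back((378,308),.17,"side"),"top back",back((351,288),.17,"side"))
print(proj(box(.4877,.2744,.011,.06,.09,.17),"side").round(1).tolist())
im=capture("scene"); cv2.imwrite("pics/scene1.png",cv2.resize(im[180:380,380:580,::-1],None,fx=3,fy=3))
```

```text
tip proj [[367.  310. ]
 [366.8 319.5]
 [367.6 302.3]] obs ~370,311
foot edge [0.51498052 0.31987484 0.        ] [0.45481838 0.31765814 0.        ]
topfront [0.51442313 0.29231531 0.17      ] [0.45819007 0.28789754 0.17      ] top back [0.51669355 0.23571413 0.17      ]
[[373.3, 335.4], [378.0, 287.3], [373.4, 367.5], [378.5, 319.7], [348.3, 334.0], [350.4, 285.9], [347.0, 365.9], [349.1, 318.2]]
```

View pics/scene1.png

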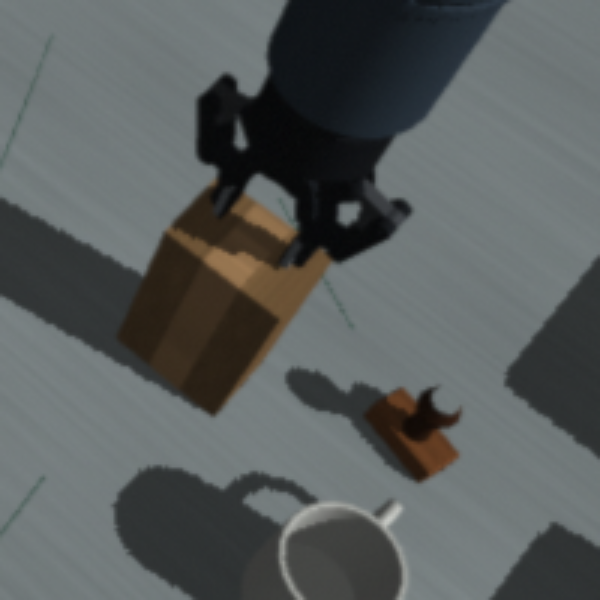

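Run:
```python
from h import *
s=state(); print({k:np.round(s[k],4).tolist() for k in("eef_pos","tcp_rot","gripper_width","joints","wrist_force","moment")})
for z in(.145,.16,.18,.2): 
    print(z,((proj([[.48,.25,z],[.48,.304,z]],"scene")-[380,180])*3).round(0).tolist(),"obs 215,210 / 290,260",((proj([[.48,.304,z]],"side")-[260,230])*3).round(0).tolist(),"obs 330,245")
print(((proj(box(.4877,.2744,.011,.06,.09,.17),"scene")-[380,180])*3).round(0).tolist())
```

```text
{'eef_pos': [0.4799, 0.274, 0.1671], 'tcp_rot': [-0.0001, 1.0, 0.0001, 0.0], 'gripper_width': 0.0452, 'joints': [0.802, 0.2857, -0.0066, -0.0, -1.2784, 0.769], 'wrist_force': [0.6775, 0.4005, -0.0017], 'moment': [0.0283, 0.0372, -0.0399]}
0.145 [[215.0, 230.0], [282.0, 282.0]] obs 215,210 / 290,260 [[320.0, 273.0]] obs 330,245
0.16 [[221.0, 220.0], [289.0, 272.0]] obs 215,210 / 290,260 [[321.0, 259.0]] obs 330,245
0.18 [[229.0, 205.0], [298.0, 257.0]] obs 215,210 / 290,260 [[323.0, 241.0]] obs 330,245
0.2 [[237.0, 189.0], [308.0, 243.0]] obs 215,210 / 290,260 [[325.0, 221.0]] obs 330,245
[[163.0, 285.0], [219.0, 172.0], [260.0, 361.0], [333.0, 257.0], [115.0, 336.0], [164.0, 229.0], [213.0, 416.0], [280.0, 318.0]]
```

Both views show the carton still upright and the fingers just over its top face: tips at about (215,210) and (290,260) in the scene crop. The fingertips sit roughly 30 mm higher than I assumed at this opening. I back off and lower.

Run:
```python
from h import *
move_l([.385,.274,.167],v=.2); move_l([.385,.274,.143])
f0=np.array(state()["wrist_force"])
for x in(.44,.46,.475):
    move_l([x,.274,.143],v=.06); print(x,(np.array(state()["wrist_force"])-f0).round(2))
im=capture("side"); cv2.imwrite("pics/side2.png",cv2.resize(im[230:430,260:460,::-1],None,fx=3,fy=3)); print(state()["time"])
```

```text
0.44 [ 0.03 -0.56 -0.15]
0.46 [-0.88 -0.02 -0.89]
0.475 [ 0.1   0.23 -0.96]
11.0333
```

View pics/side2.png

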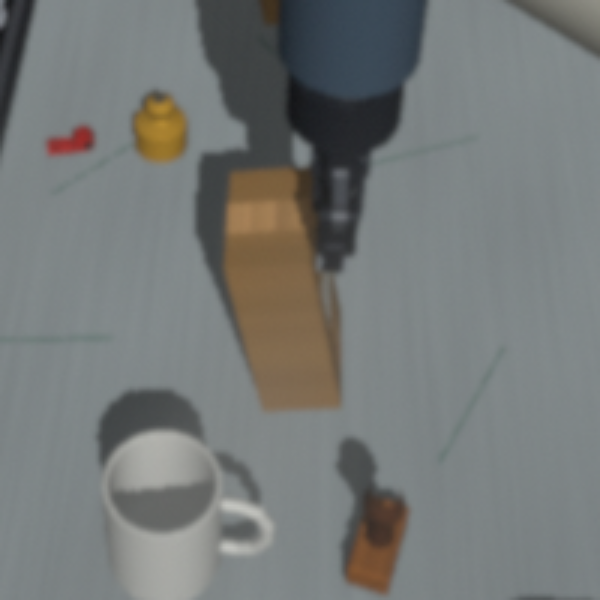

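The carton is now tilting about its front foot edge towards the rail: its top left corner has moved from crop column 272 to 230. I push through and let it fall.

Run:
```python
from h import *
for x in(.49,.5,.51,.52):
    move_l([x,.274,.143],v=.06); capture("side"); r=trace("tall_carton","side")
    xs=np.where(r[0]["pixels"])[1] if r else [0]; print(x,min(xs),max(xs))
    if min(xs)<318: break
move_l([.44,.274,.16],v=.2); wait(.3)
im=capture("side"); cv2.imwrite("pics/side3.png",cv2.resize(im[200:440,200:460,::-1],None,fx=2.4,fy=2.4)); print(state()["time"])
m={}
for n in("side","scene"):
    capture(n)
    for d in trace("tall_carton",n)[:3]:
        ys,xs=np.where(d["pixels"]); print(n,d["score"],xs.min(),xs.max(),ys.min(),ys.max())
        m.setdefault(n,d["pixels"])
print(fit({"side":m["side"]},lambda v:box(*v,.17,.09,.06),[.605,.274,0],[.02,.02,.1]))
print(fit(m,lambda v:box(*v,.17,.09,.06),[.605,.274,0],[.02,.02,.1]))
```

```text
0.49 318 372
0.5 270 347
12.7583
side 0.61 270 347 316 367
scene 0.81 368 455 283 374
scene 0.59 502 531 309 339
(array([0.60617744, 0.27882472, 0.01121302]), np.float64(0.021547301457008006))
(array([0.60709853, 0.27579154, 0.01261137]), np.float64(0.07840132397079036))
```

View pics/side3.png

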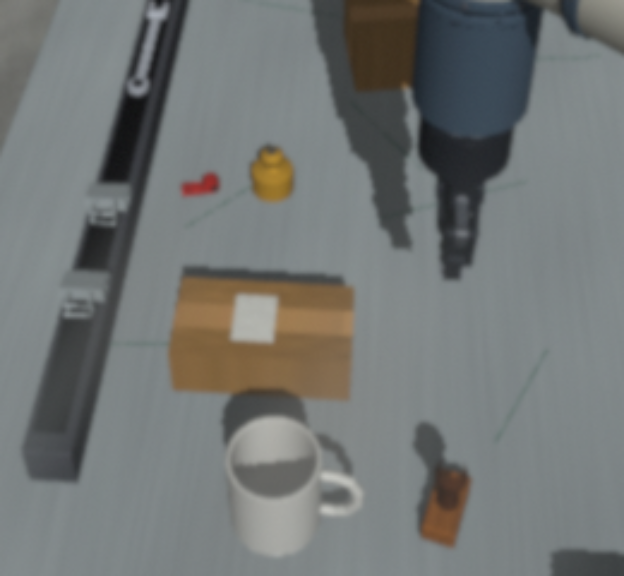

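The carton lies flat with its label up, centred at (0.607, 0.276), nearly square, and about 69 mm short of the rail. Now I lower behind the foot end and push until the rail stops it.

Run:
```python
from h import *
move_l([.45,.275,.16]); print("down",move_l([.45,.275,.036],v=.1,until_force=10),state()["eef_pos"])
f0=np.array(state()["wrist_force"])
move_l([.50,.275,.036],v=.08)
h=move_l([.61,.275,.036],v=.04,until_force=9)
s=state(); print("stop",h,s["eef_pos"],(np.array(s["wrist_force"])-f0).round(2),s["time"])
m={}
for n in("side","scene"):
    capture(n); m[n]=trace("tall_carton",n)[0]["pixels"]
print(fit({"side":m["side"]},lambda v:box(*v,.17,.09,.06),[.67,.274,0],[.02,.02,.1]))
im=capture("side"); cv2.imwrite("pics/side4.png",cv2.resize(im[200:440,200:460,::-1],None,fx=2.4,fy=2.4))
```

```text
down False [0.45039375 0.27537002 0.03665872]
stop True [0.58190554 0.27452813 0.03509582] [-0.7   0.85  0.17] 17.2333
(array([ 0.67776334,  0.27753597, -0.00075169]), np.float64(0.08053091259198131))
```

View pics/side4.png

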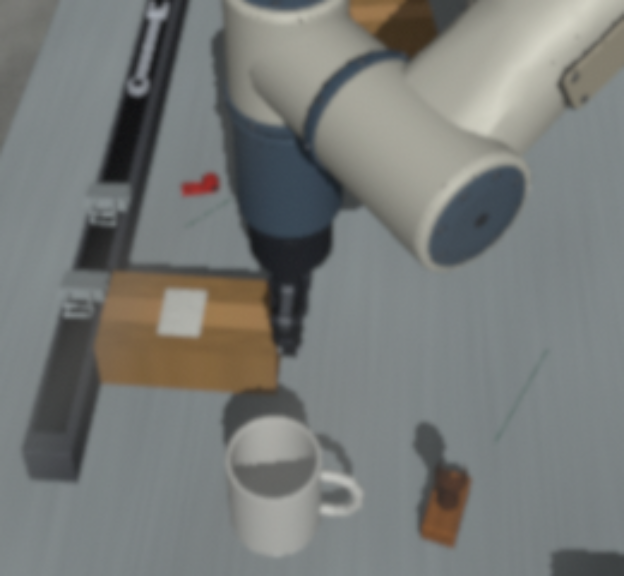

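It stopped on force at x=0.582, where rail contact was predicted (0.58). I press once more to seat it, back off and check.

Run:
```python
from h import *
h=move_l([.61,.275,.036],v=.02,until_force=15); s=state(); print(h,s["eef_pos"],s["wrist_force"])
move_l([.45,.275,.04],v=.15); move_l([.40,.275,.2],v=.2)
m={}
for n in("side","scene"):
    capture(n); m[n]=trace("tall_carton",n)[0]["pixels"]
    print(n,fit({n:m[n]},lambda v:box(*v,.17,.09,.06),[.675,.274,0],[.02,.02,.1]))
im=capture("scene"); cv2.imwrite("pics/scene5.png",cv2.resize(im[230:430,270:540,::-1],None,fx=2.9,fy=2.9)); print(state()["time"])
```

```text
True [0.58175027 0.27421464 0.03432241] [-0.19865613 -0.34085728 -0.11075291]
side (array([0.6751969 , 0.27739936, 0.01516404]), np.float64(0.0340196956132498))
scene (array([0.66871913, 0.27344706, 0.01554948]), np.float64(0.07930412521091523))
20.2583
```

View pics/scene5.png

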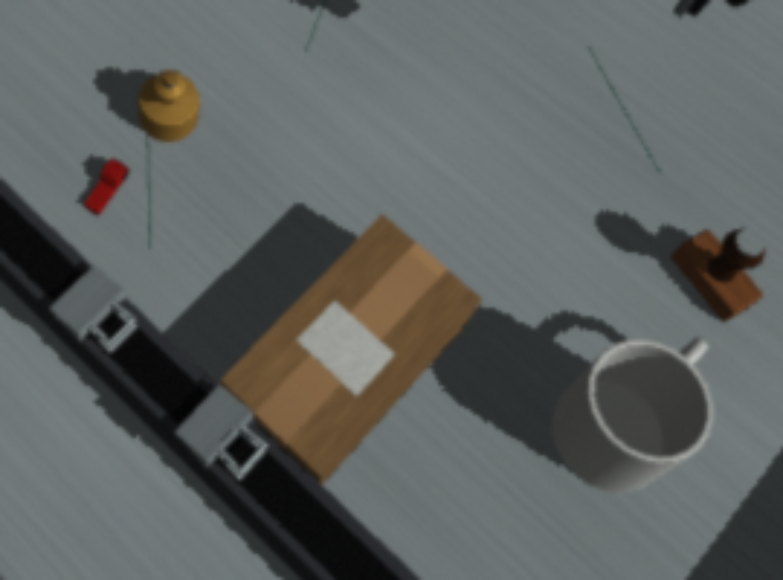

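The carton is flush and square against the rail: its end edge runs (225,380)–(325,478) along the rail, and the other items have not moved. Both pushes stopped at x=0.582, so I hand it in.

```bash
python3 -c "
from rig import *
print(sign_off())"
```

```text
the job is handed in; nothing more can be done
None
```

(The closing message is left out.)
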